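# Hold the green cuvette in the light path

## Task

Set the light sensor upright on the narrow yellow-topped post of the optical bench, centred, with its eye squarely facing the lamp, and let go of it gently. Then pick up the green cuvette by its two frosted faces only, never touching its clear windows, and hold it upright in the light path midway between lamp and sensor, its middle at the height of the lamp's centre, so that the light goes squarely through the two clear windows: finish while still holding it there, still and touching neither lamp nor sensor. Do not drop or knock over anything, and leave the amber cuvette and everything else on the table where they are.

Things in the scene. Friction and masses are not known exactly. Their poses are not given: they have to be found in the camera images.
- bench: fixed aluminium bench, base 70 x 340 x 15 mm (y from -150 to +190 mm), origin on the table under its red cross line. Its y axis runs along the light towards the lamp, z up. Lamp: black tube 62 mm across, front at y = +80, back at +180 mm, top 138 mm above the table. Sensor post at y = -110 mm. The light runs level along y at x = 0, 107 mm above the table.
- post_top (a point): centre of the top face of the post, where the sensor belongs, 85 mm above the table; the yellow top is 28 mm square; axes as the bench's (y towards the lamp)
- beam (a point): point on the light path midway between lamp front and sensor, 107 mm above the table, where the centre of the cuvette belongs; axes as the bench's (y along the light, towards the lamp)
- sensor_center (a point): light sensor: loose white box 40 x 40 mm and 44 mm high with a blue top, 0.12 kg, standing on the table; this point is its centre, half-way up, z up. Its eye, a dark red disc in a steel ring, is in its +y face; grip it by its +x and -x faces, 40 mm apart. Set on the post, its centre is 22 mm above the post top, at the height of the light
- sensor_eye (a point): centre of the sensor's eye, 20 mm from the sensor's centre along its +y
- green_center (a point): cuvette of green-tinted glass, upright, open at the top, 30 x 24 x 60 mm high, 60 g; point at its centre, half-way up. Frosted white faces look to its +x and -x (30 mm apart, 21 mm wide, 3 mm proud of the windows' edges); clear tinted windows look to +y and -y (24 mm apart). Bottom 30 mm below. It stands on the rubber mat. This is the one to hold
- green_windows: the two clear windows of the green cuvette, not to be touched; origin at the centre of the cuvette's underside, axes as the cuvette's
- amber_center (a point): cuvette of amber-tinted glass, upright, open at the top, 30 x 24 x 60 mm high, 60 g; point at its centre, half-way up. Frosted white faces look to its +x and -x (30 mm apart, 21 mm wide, 3 mm proud of the windows' edges); clear tinted windows look to +y and -y (24 mm apart). Stands on the rubber mat, about 120 mm from the green one; not to be moved
- mat: fixed black rubber mat 130 x 220 mm, 3 mm thick, origin at the centre of its underside; the cuvettes stand on it
- driver_a: black-handled screwdriver, 180 mm long, lying on the table between sensor and mat; bystander
- driver_b: red-handled screwdriver, 150 mm long, lying at the right; bystander
- glue: white glue bottle, 44 mm across, 110 mm high; bystander, origin at its underside
- tape: roll of blue tape lying flat, 80 mm across, 22 mm high; bystander, origin at its underside
- tuner: steel tuning machine with a brass key, about 50 mm long, 21 mm high; bystander
Not all that is in view belongs to the job. Of the things that look like the part that bears sensor_center, the smaller one is meant.

How it is judged:
On the way, in this order (a step that is already met when the one before it is completed fails the run):
1. the sensor stands on the post, upright, centred, its eye facing the lamp, released and at rest (horizontal distance between sensor and post_top below 0.009 m and z of sensor in the frame of post_top between -0.003 and 0.003 m and angle between sensor's own z axis and vertical below 0.08 rad and angle between the y axis of sensor and the y axis of bench, either way round below 0.2 rad and y of sensor_eye in the frame of post_top above 0.008 m and contact force between the fingers and sensor below 0.05 N and linear speed of sensor below 0.02 m/s and contact force between sensor and bench above 0.2 N), for 0.2 s.
2. the green cuvette is lifted in the fingers (height (world z) of green_center above 0.06 m and contact force between the fingers and green above 1 N and contact force between green and bench below 0.05 N), for 0.2 s.
At the end, for the whole second after the job is handed in: Sensor released on the post: within 9 mm of centre, upright, facing the lamp within 0.2 rad. Green cuvette held still by its frosted faces only: centre within 6 mm across, 25 mm along and 12 mm in height of the mark, square within 0.13 rad, tilt under 0.12 rad. The rest within 20 mm of its start (all of step 1 and x of green_center in the frame of beam between -0.006 and 0.006 m and y of green_center in the frame of beam between -0.025 and 0.025 m and z of green_center in the frame of beam between -0.012 and 0.012 m and angle between the y axis of green and the y axis of bench, either way round below 0.13 rad and angle between green's own z axis and vertical below 0.12 rad and contact force between the fingers and green above 1 N and contact force between the fingers and green_windows below 0.5 N and contact force between green and bench below 0.05 N and contact force between green and sensor below 0.05 N and linear speed of green below 0.02 m/s and distance of each of amber_center, driver_a, driver_b, glue, tape, tuner from where it was at the start of the episode below 0.02 m); the arm keeps its last pose, push and grip.
It fails at once if the fingers touch the clear windows of the green cuvette (1 N or more) (contact force between the fingers and green_windows above 1 N).
It fails at once if a cuvette is tipped over (angle between any of green, amber's own z axis and vertical above 0.6 rad).
It fails at once if the green cuvette is knocked against the bench or the sensor (contact force between green and bench above 4 N or contact force between green and sensor above 4 N).
It fails at once if the sensor or the green cuvette is dropped or knocked away (faster than 0.5 m/s out of the fingers) ((contact force between the fingers and sensor below 0.01 N and linear speed of sensor above 0.5 m/s) or (contact force between the fingers and green below 0.01 N and linear speed of green above 0.5 m/s)).
It fails at once if the amber cuvette or a bystander is moved more than 40 mm (distance of any of amber_center, driver_a, driver_b, glue, tape, tuner from where it was at the start of the episode above 0.04 m).
It also fails if it takes over 54 s, if anything falls off the work surface, if the arm or the gripper's body presses on something with over 40 N, if the wrist force passes 120 N, or if a joint passes its speed limit or range.

## Robot

A 6-joint arm with a two-finger parallel gripper is mounted at the origin on the work surface. World frame = base frame: x ahead of the robot, y to its left, z up, the work surface at z = 0. Lengths are in m, angles in rad, forces in N, time in s.
With the tool pointing down it reaches from about 0.325 to 0.775 m from the base axis. Payload 5.5 kg.
Tool frame: the origin (TCP) lies between the finger pads; the fingertips stand 8 mm ahead of it and the grasp point (between the pads) lies 11 mm behind it (tcp_to_tips is the distance from the TCP to the fingertips, in m); z points along the fingers, y is the line along which they close (so a half turn about z gives the same grasp; the last joint's range is limited). The gripper opens to 88 mm and grips with 3 to 60 N. Pads are 20 mm wide; open, the fingers measure 115 mm over their backs; the gripper's body (75 mm by 178 mm) begins 61 mm behind the grasp point.
Start: joints at [-1.201, 0.091, 1.231, -0, 1.82, -0.057], TCP at [0.248, -0.546, 0.231] pointing down, gripper open.
Joint ranges: [-2.87, 2.87], [-0.86, 2.18], [0.17, 2.46], [-1.51, 4.65], [0.06, 2.69], [-2.65, 2.65]. Speed limits (rad/s): [2.57, 2.57, 3.01, 3.14, 3.14, 3.14].

## Interface

Orientations are given as a unit quaternion [w, x, y, z].
In Python, from bench import * gives the robot as it stands. Calls block until the motion is done:
- move_to(position, orientation): joint-space move of the TCP to a pose.
- move_l(position, speed=0.15, orientation=None): straight line of the TCP; orientation=None keeps the orientation; speed is the mean speed in m/s.
- movej(angles): joint-space move.
- gripper_open() and close(): open the fingers fully, or close them until they stop; the grip force is fixed at half the most.
- hold(seconds).
- inverse_kinematics(position, orientation): joint angles nearest the present ones, or None.
- state(): the state.
- get_image(name): name is "scene" or "top" or "wrist"; returns a dict with "frame" (420x560x3 uint8, blue, green, red), "depth" (420x560 float32, m along the optical axis (not along the pixel's ray), 0 where there is no reading), "camera_matrix" (3x3 intrinsics, pixels), "k1" (the pictures are not rectified: a ray, as slopes to the right and down, at radius r is drawn at 1 + k1 r^2 times it, then the intrinsics apply), "view" (4x4, takes a point from world to camera coordinates). Camera axes: x right, y up, looking along -z (the intrinsics and any distortion apply to the point x, -y, -z); pixel columns grow to the right and rows downward; lengths in m; the calibration is good to about 2 mm. A picture is of the moment at which its call begins.
A pose or a line that the arm cannot do raises IKError and nothing moves.
- job_done(): hands the job in; it is judged then, once.
The state is a dict: "time": time; "joint_pos": joint angles; "dq": joint speeds; "joint_torque": joint torques, N m; "ee_pos": TCP position; "ee_rot": TCP orientation; "ft_force": force on the tool from outside, world axes, zero at the start; "moment": the same for the moment, N m; "finger_gap": finger opening in m; "finger_force": force on a finger pad.
Only numpy, scipy, OpenCV 4.12 (cv2) and the standard library are available. Lean on these libraries where they do the work, as an engineer would, in place of code of your own. Each camera call takes 0.05 s, during which the arm holds its last target. There are 200 camera calls.

## Working session

There is one attempt and no reset: what is moved stays moved. The work goes in short steps, each a Python script; the robot and the scene stay as the last script left them, time stands still between calls to the robot, and variables do not carry over. Pictures are saved under pics/ and viewed, at most 10 in all, crops included, and the job is handed in when it is done.

```bash
mkdir -p pics; ls; cat > h.py <<'E'
from bench import *
import numpy as np, cv2
def px2w(im,u,v,z=None):
    """pixel -> world, using depth, or the plane world z"""
    K=im["camera_matrix"];k=im["k1"]
    d=np.array([(u-K[0,2])/K[0,0],(v-K[1,2])/K[1,1]]);s=d.copy()
    for _ in range(20): s=d/(1+k*(s@s))
    T=np.linalg.inv(im["view"]);r=np.array([s[0],-s[1],-1.0])
    o=T[:3,3];w=T[:3,:3]@r
    t=im["depth"][int(round(v)),int(round(u))] if z is None else (z-o[2])/w[2]
    return o+t*w
E
python3 - <<'E'
from h import *
import pickle
for n in ["top","scene"]:
    im=get_image(n);pickle.dump(im,open(n+".pkl","wb"))
    cv2.imwrite(f"pics/{n}.png",cv2.resize(im["frame"],(800,600),interpolation=cv2.INTER_CUBIC))
    print(n,im["camera_matrix"],im["k1"],np.linalg.inv(im["view"])[:3,3])
print(state())
E
```

```text
pics
top [[502.98859265   0.         286.59938173]
 [  0.         502.98859265 209.73669477]
 [  0.           0.           1.        ]] -0.18403741138817217 [0.42734533 0.00674827 1.39894885]
scene [[445.47954507   0.         268.75374191]
 [  0.         445.47954507 214.58267044]
 [  0.           0.           1.        ]] -0.10285351685610289 [1.12236702 0.56758237 0.70107933]
{'time': 0.1, 'joint_pos': array([-1.20069048e+00,  9.17798874e-02,  1.23172522e+00, -3.89256707e-05,
        1.81975260e+00, -5.66889814e-02]), 'dq': array([ 0.00067442, -0.00226351, -0.00017609, -0.00098013, -0.00116543,
       -0.00205323]), 'joint_torque': array([ 3.88478904e-03, -4.47857559e+01, -4.07569778e+01,  7.00900541e-02,
        2.83910392e-02, -9.76131150e-05]), 'ee_pos': array([ 0.24828377, -0.54597017,  0.22964484]), 'ee_rot': array([-8.19377010e-04,  9.77317720e-01,  2.11776723e-01, -1.48565646e-04]), 'ft_force': array([-0.21698048, -0.07691253,  0.38405327]), 'moment': array([ 0.03082117, -0.020955  , -0.02260813]), 'finger_force': 0.0, 'finger_gap': 0.08810797172952996}
```

View pics/top.png

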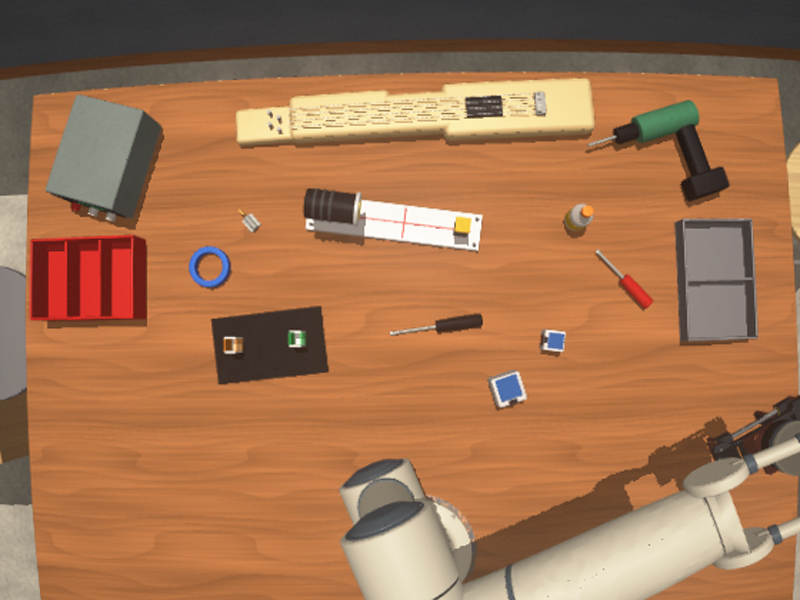

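View pics/scene.png

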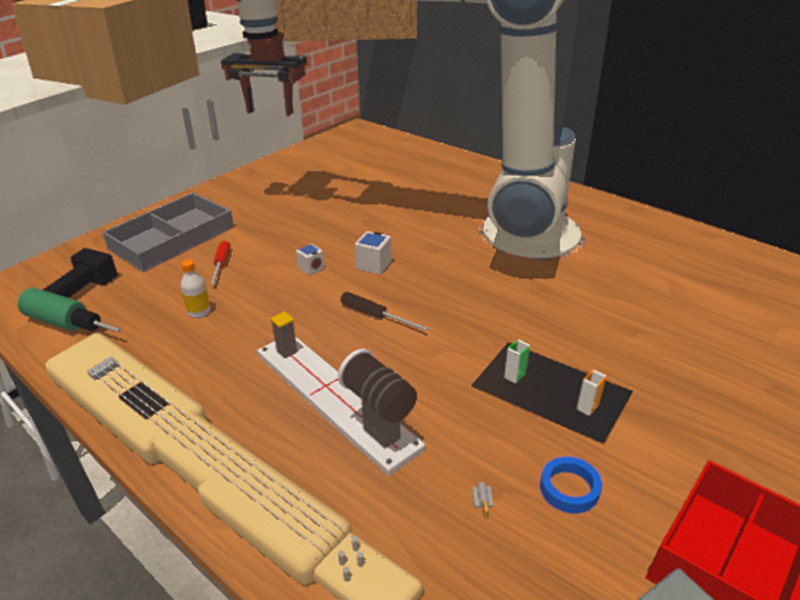

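Two white/blue boxes in the top view: small at (553,341) and large at (508,389). The task says the smaller, so (553,341). The bench runs from about (308,212), the lamp end, to (480,232), the post end. The green cuvette is at (297,339) and amber at (233,345). I'll confirm with enlarged crops.

```bash
python3 - <<'E'
import pickle,cv2,numpy as np
t=pickle.load(open("top.pkl","rb"));s=pickle.load(open("scene.pkl","rb"))
def c(im,u,v,w,h,W,H): return cv2.resize(im["frame"][v:v+h,u:u+w],(W,H),interpolation=cv2.INTER_CUBIC)
a=c(t,330,220,80,75,400,375)   # sensors x5
b=c(s,200,160,80,45,400,225)  # scene sensors x5
d=c(t,190,220,50,40,400,320)  # green x8
e=c(t,300,140,50,35,400,280)  # post x8
cv2.imwrite("pics/m.png",np.hstack([np.vstack([a,b]),np.vstack([d,e])]))
E
```

```text
(no output)
```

View pics/m.png

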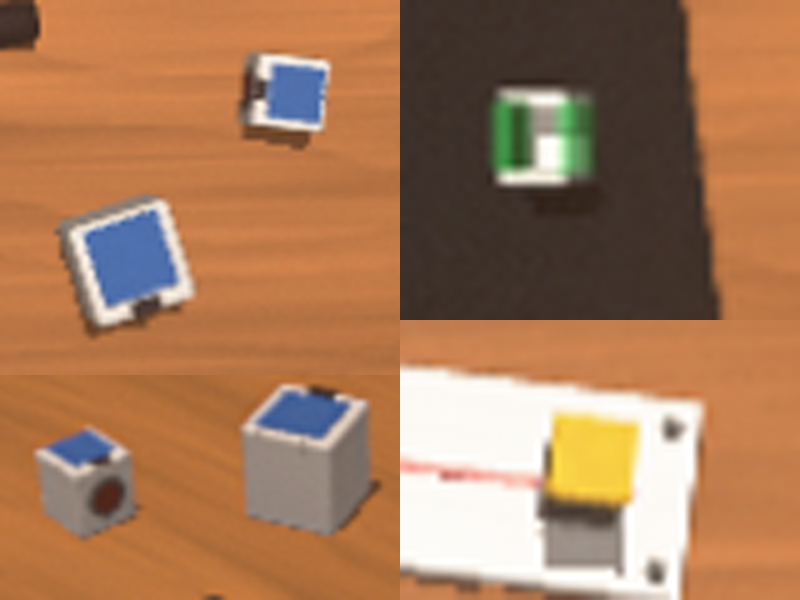

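The small box's eye points left in the top view (+y world), confirmed in the scene crop. The green windows face left and right, so one grasp orientation (closing along about world x) suits everything. Now I'll get numeric poses and move above the sensor.

```bash
cat >> h.py <<'E'
from scipy.spatial.transform import Rotation as R
def quat(th):
    """tool down, closing line (tool y) at angle th+90deg flip: tool y along the object's x axis; th = object's yaw"""
    best=None
    for s in (1,-1):
        y=s*np.array([np.cos(th),np.sin(th),0]);z=np.array([0,0,-1.]);x=np.cross(y,z)
        q=R.from_matrix(np.c_[x,y,z]).as_quat()
        q=np.r_[q[3],q[:3]]
        j=inverse_kinematics([0.5,-0.1,0.25],q)
        if j is not None and (best is None or abs(j[5])<best[0]): best=(abs(j[5]),q)
    return best[1]
def blob(im,mask,z):
    """largest blob of mask -> world rect at height z: centre, sizes, angle deg"""
    c=max(cv2.findContours(mask.astype(np.uint8),cv2.RETR_EXTERNAL,cv2.CHAIN_APPROX_NONE)[0],key=cv2.contourArea)
    p=np.array([px2w(im,u,v,z)[:2] for u,v in c[:,0]])
    return cv2.minAreaRect((p*1000).astype(np.float32))
def win(im,u0,u1,v0,v1):
    m=np.zeros(im["frame"].shape[:2],bool);m[v0:v1,u0:u1]=1;return m
E
python3 - <<'E'
from h import *
import pickle
t=pickle.load(open("top.pkl","rb"));hsv=cv2.cvtColor(t["frame"],cv2.COLOR_BGR2HSV);H,S,V=cv2.split(hsv)
print("blue",blob(t,win(t,375,402,225,252)&(H>100)&(H<130)&(S>100),.044))
print("yel",blob(t,win(t,310,340,145,170)&(H>15)&(H<35)&(S>150)&(V>130),.085))
m=win(t,250,318,145,165)&((H<8)|(H>172))&(S>60)&(V>120)
p=np.array([px2w(t,u,v,.015)[:2] for v,u in np.argwhere(m)])
print(len(p),"holes",px2w(t,300+(672-400)/8,140+(430-320)/8,.015),px2w(t,300+(655-400)/8,140+(573-320)/8,.015))
# base: white
rect=blob(t,win(t,210,345,130,180)&(S<50)&(V>170),.015);print("base",rect)
q=[(553,413),(638,420),(630,506),(547,498)]
print("yelc",[px2w(t,300+(x-400)/8-.5+.06,140+(y-320)/8-.5+.06,.085).round(4) for x,y in q])
g=[(497,90),(590,92),(590,186),(497,186)]
print("green",[px2w(t,190+(x-400)/8-.5,220+y/8-.5,.063).round(4) for x,y in g])
# sensor right edge
print("sen",[px2w(t,330+x/5-.4,220+y/5-.4,.044).round(4) for x,y in [(330,58),(325,131),(268,62),(327,66),(322,124),(265,121)]])
for a in (0,0.1): q=quat(a);print(q,inverse_kinematics([.5,-.1,.25],q))
E
```

```text
blue ((409.1054382324219, -272.3858337402344), (27.010465621948242, 27.60100746154785), 81.04899597167969)
yel ((627.94921875, -96.59625244140625), (26.417865753173828, 26.72606086730957), 88.21320343017578)
92 holes [ 0.64716681 -0.13302971  0.015     ] [ 0.59722637 -0.12552313  0.015     ]
base ((639.9485473632812, -20.174339294433594), (236.2157440185547, 70.7768325805664), 81.45503234863281)
yelc [array([ 0.6437, -0.0857,  0.085 ]), array([ 0.6408, -0.1137,  0.085 ]), array([ 0.6122, -0.1101,  0.085 ]), array([ 0.6155, -0.0828,  0.085 ])]
green [array([0.4415, 0.2306, 0.063 ]), array([0.4401, 0.1994, 0.063 ]), array([0.4088, 0.2   , 0.063 ]), array([0.4095, 0.2313, 0.063 ])]
sen [array([ 0.4276, -0.2921,  0.044 ]), array([ 0.3881, -0.2882,  0.044 ]), array([ 0.4264, -0.2578,  0.044 ]), array([ 0.4233, -0.2903,  0.044 ]), array([ 0.3919, -0.2866,  0.044 ]), array([ 0.3945, -0.2553,  0.044 ])]
[0.         0.70710678 0.70710678 0.        ] [-2.64124556e-01 -1.46192287e-01  1.42935454e+00 -4.44089210e-16
  1.85843041e+00 -2.64124556e-01]
[0.         0.67088247 0.74156369 0.        ] [-2.64124556e-01 -1.46192287e-01  1.42935454e+00 -4.44089210e-16
  1.85843041e+00 -3.64124556e-01]
```

```bash
python3 - <<'E'
from h import *
import pickle
move_to([.410,-.271,.23],quat(-.11))
im=get_image("wrist");pickle.dump(im,open("w1.pkl","wb"));cv2.imwrite("pics/w1.png",cv2.resize(im["frame"],(800,600)))
print(state()["time"],state()["ee_pos"])
E
```

```text
1.3667 [ 0.4096622  -0.27199309  0.22989245]
```

View pics/w1.png

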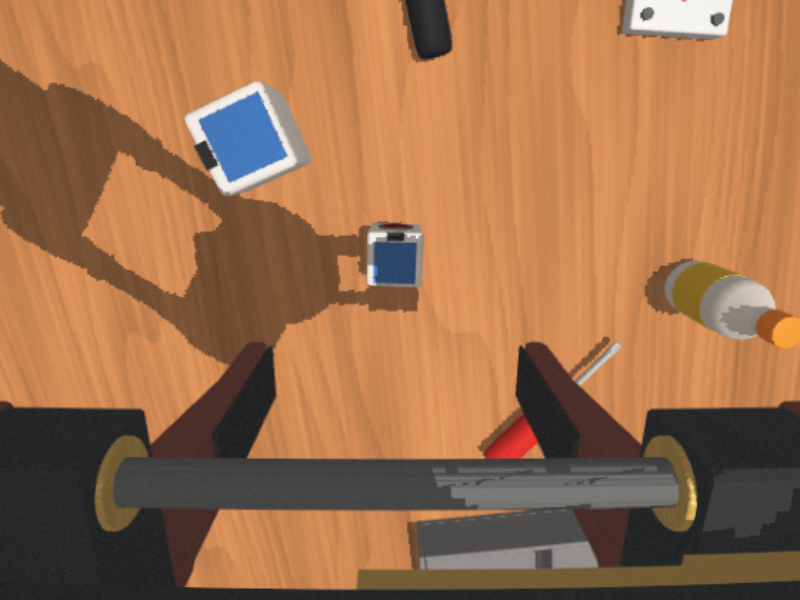

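The wrist view shows the small sensor nearly square to the gripper, with top-face corners at about (368,231), (423,231), (421,287) and (369,286), and the eye on the upper side (towards the lamp). I'll measure and grasp.

```bash
python3 - <<'E'
from h import *
import pickle
im=pickle.load(open("w1.pkl","rb"))
P=[px2w(im,x*.7-.15,y*.7-.15,.044)[:2] for x,y in [(368,231),(423,231),(421,287),(369,286)]]
print(np.round(P,4)); c=np.mean(P,0)
x=(P[1]-P[0]+P[2]-P[3]); th=np.arctan2(x[1],x[0]); print("c",c,"yaw",th)
assert np.hypot(*(c-[.410,-.271]))<.012 and abs(th+.1)<.1
q=quat(th); tz=.022+.008-.011    # grasp point 8 mm above centre; TCP 11 mm ahead
move_to([*c,.15],q); move_l([*c,tz],.1)
close(); hold(.2); s=state(); print(s["finger_gap"],s["finger_force"],s["ee_pos"],s["time"])
move_l([*c,.2],.12); s=state(); print(s["finger_gap"],s["finger_force"],s["time"])
# look at the post from near
ps=np.array([.628,-.097]);move_to([.56,-.15,.25],quat(-.149))
im=get_image("wrist");pickle.dump(im,open("w2.pkl","wb"));cv2.imwrite("pics/w2.png",cv2.resize(im["frame"],(800,600)))
print(state()["finger_gap"],state()["time"])
E
```

```text
[[ 0.3938 -0.2488]
 [ 0.432  -0.2531]
 [ 0.4266 -0.2934]
 [ 0.3895 -0.2884]]
c [ 0.41045841 -0.27091071] yaw -0.12268686076623316
0.03963073522342645 29.97961789369583 [ 0.41035157 -0.27093876  0.01894851] 4.2417
0.039941065460763724 29.979262948036194 5.9
0.039817988715110476 6.7583
```

View pics/w2.png

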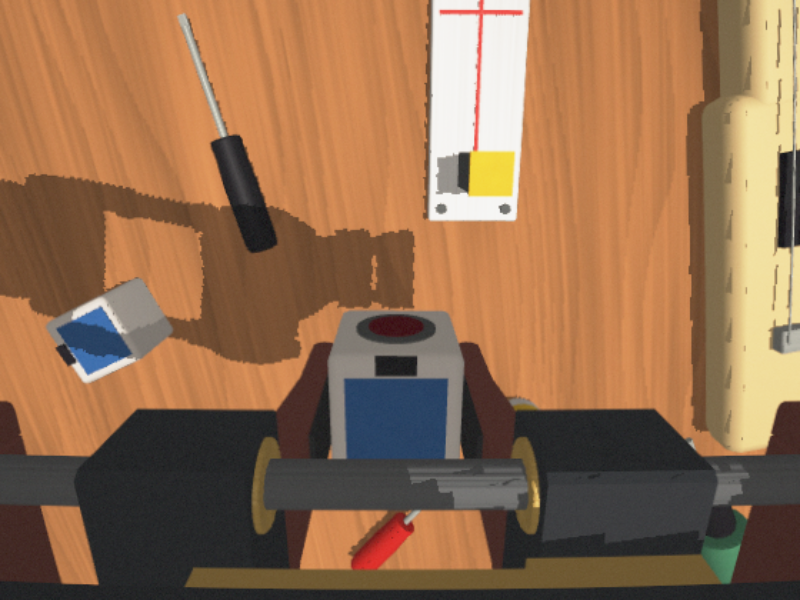

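The sensor is held square with the eye towards the lamp. The yellow top's corners are at (470,151), (515,151), (513,196) and (469,195), and the red cross is at (481,12). I'll compute the post pose and place the sensor.

```bash
python3 - <<'E'
from h import *
import pickle
im=pickle.load(open("w2.pkl","rb"))
f=lambda x,y,z:px2w(im,x*.7-.15,y*.7-.15,z)[:2]
P=[f(x,y,.085) for x,y in [(470,151),(515,151),(513,196),(469,195)]]
c=np.mean(P,0);o=f(481,12,.015);l=f(475.5,149,.015);h1=f(441,209,.015);h2=f(505,209,.015)
d=o-c;print("post",c,"cross",o,"dist",np.hypot(*d),"yaw",np.arctan2(-d[0],d[1]),"line",np.arctan2(-(o-l)[0],(o-l)[1]),"holes",np.arctan2(*(h2-h1)[::-1]))
# sensor held: top front/back corners
st=state();e=st["ee_pos"];zt=e[2]+.011-.008+.022
print("tcp",e,"sensor front corners",[f(x,y,zt) for x,y in [(329,349),(462,347)]])
E
```

```text
post [ 0.62945942 -0.09912735] cross [0.64598515 0.00960022] dist 0.10997629684541836 yaw -0.15083758304844117 line -0.15141529406874857 holes -0.14774883356177804
tcp [ 0.55907467 -0.15111158  0.24938522] sensor front corners [array([ 0.54459845, -0.1263615 ]), array([ 0.58213085, -0.13139834])]
```

```bash
python3 - <<'E'
from h import *
th=-.15;q=quat(th);p=np.array([.6290,-.0985])-.001*np.array([-np.sin(th),np.cos(th)])
move_to([*p,.2],q); move_l([*p,.112],.1); hold(.2); f0=state()["ft_force"][2]
z=.106
while z>.101:
    move_l([*p,z],.02); hold(.1); s=state(); print(round(z,4),s["ee_pos"].round(4),round(s["ft_force"][2]-f0,2))
    if s["ft_force"][2]-f0>1: break
    z-=.0007
gripper_open(); hold(.3)
move_l([*p,.22],.12)
s=state();print(s["finger_gap"],s["time"])
# back off towards the robot and look at placed sensor while heading to green
move_to([.425,.215,.23],quat(-.03))
import pickle
im=get_image("wrist");pickle.dump(im,open("w3.pkl","wb"))
t=get_image("top");pickle.dump(t,open("t2.pkl","wb"))
a=cv2.resize(im["frame"],(560,420));b=np.vstack([cv2.resize(t["frame"][140:180,300:350],(240,192)),cv2.resize(get_image("scene")["frame"][200:260,170:240],(240,228))])
cv2.imwrite("pics/w3.png",np.hstack([a,b])); print(state()["time"],state()["ee_pos"])
E
```

```text
0.106 [ 0.6289 -0.0995  0.106 ] -0.08
0.1053 [ 0.6288 -0.0995  0.1053] -0.07
0.1046 [ 0.6289 -0.0995  0.1046] 0.24
0.1039 [ 0.629  -0.0995  0.104 ] 0.46
0.1032 [ 0.629  -0.0995  0.104 ] 7.12
0.08792263366988648 12.725
14.275 [0.42565248 0.21430749 0.22977051]
```

View pics/w3.png

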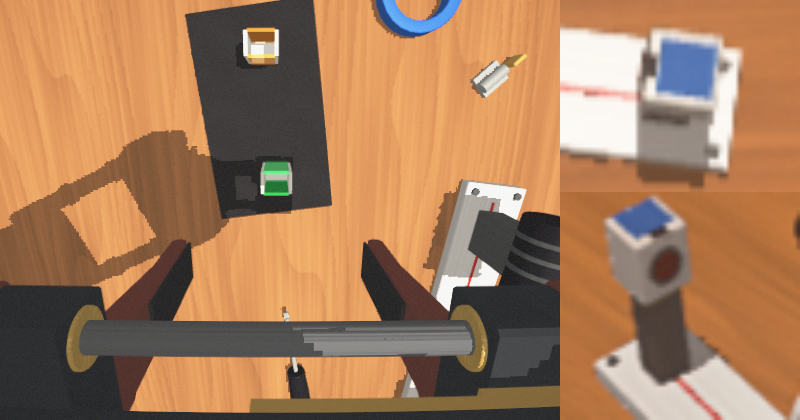

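The sensor stands upright on the post with its eye to the lamp. The green cuvette's top is at about (276,178) in the wrist part of the picture. I'll enlarge that crop for the corners.

```bash
python3 - <<'E'
import pickle,cv2
im=pickle.load(open("w3.pkl","rb"))
cv2.imwrite("pics/g.png",cv2.resize(im["frame"][150:210,240:320],(800,600),interpolation=cv2.INTER_CUBIC))
E
```

```text
(no output)
```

View pics/g.png

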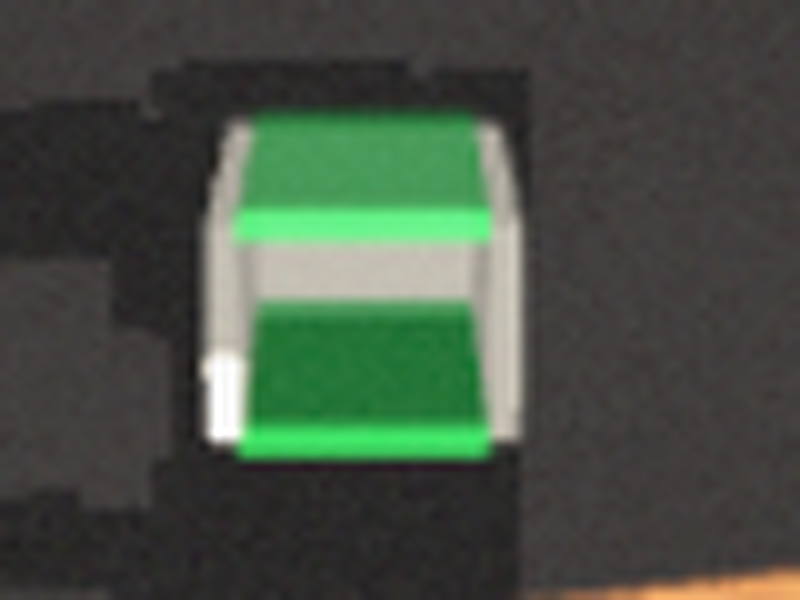

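The green cuvette's rim corners in the crop are window edges x 237–490, y 207–460, with frosted faces at x 205–522. It's square to the tool. Next I'll grasp, lift and check.

```bash
python3 - <<'E'
from h import *
import pickle
im=pickle.load(open("w3.pkl","rb"))
f=lambda x,y:px2w(im,240+x/10-.45,150+y/10-.45,.063)[:2]
P=np.array([f(205,218),f(522,218),f(522,442),f(205,442)]);W=np.array([f(237,207),f(490,207),f(490,459),f(237,459)])
x=P[1]-P[0]+P[2]-P[3];xw=W[1]-W[0]+W[2]-W[3]
c=(P.mean(0)+W.mean(0))/2;th=np.arctan2(x[1],x[0])
print(P.mean(0),W.mean(0),th,np.arctan2(xw[1],xw[0]),np.hypot(*x)/2,np.hypot(*(W[0]-W[3])))
assert abs(th+.03)<.08
c=c+.001*np.array([0,-1]) # same small along-y bias seen with the sensor
q=quat(th);move_to([*c,.17],q);move_l([*c,.029],.1);close();hold(.2)
s=state();print(s["finger_gap"],s["finger_force"],s["ee_pos"],s["time"])
move_l([*c,.22],.12);s=state();print(s["finger_gap"],s["finger_force"],s["time"])
im=get_image("wrist");cv2.imwrite("pics/w4.png",cv2.resize(im["frame"],(800,600)))
E
```

```text
[0.42567751 0.21823646] [0.42566694 0.21791522] -0.03209398852005158 -0.0320945293827978 0.030339911752645395 0.02470075712201954
0.02960099833770925 29.99997317790985 [0.42562636 0.21706107 0.02897397] 17.3083
0.029788839816837217 29.999888241291046 19.05
```

View pics/w4.png

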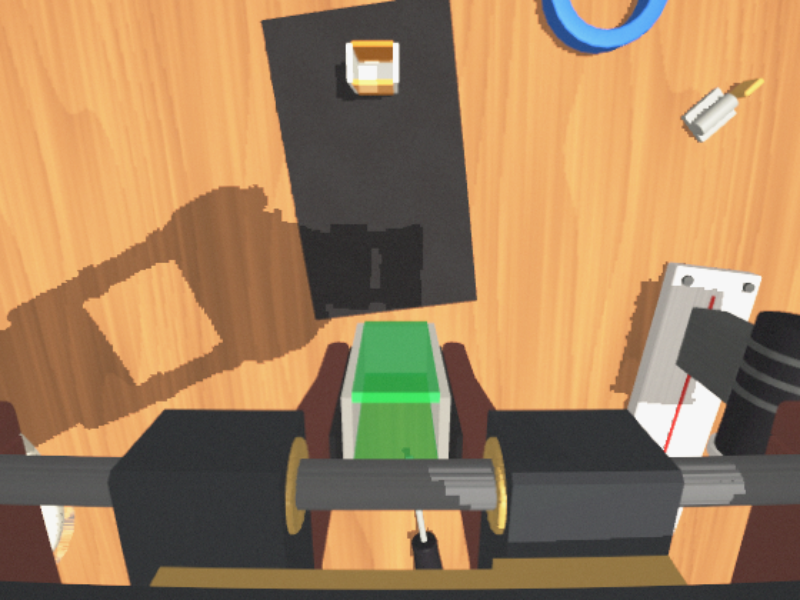

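The green cuvette is held square by its frosted faces, at about (395,390). I'll carry it to the beam; TCP target z is 0.029+0.074 = 0.103.

```bash
python3 - <<'E'
from h import *
q=quat(-.15);b=[.6447,.0053]
move_to([*b,.25],q);move_l([*b,.103],.1);hold(.5)
s=state();print(s["finger_gap"],s["ee_pos"],s["time"],s["ft_force"])
a=get_image("scene")["frame"][195:335,170:310];t=get_image("top")["frame"][120:190,200:350]
cv2.imwrite("pics/f.png",np.hstack([cv2.resize(a,(450,450)),cv2.resize(t,(350,163)) if 0 else cv2.copyMakeBorder(cv2.resize(t,(350,163)),0,287,0,0,cv2.BORDER_CONSTANT)]))
E
```

```text
0.029902202558790916 [0.64471126 0.00529075 0.10301743] 22.3833 [-0.62567889 -0.04588296 -0.17935974]
```

View pics/f.png

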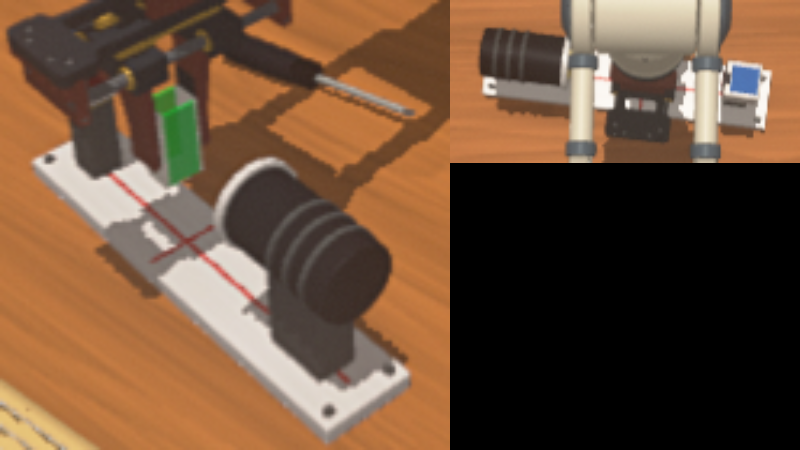

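The cuvette is upright in the beam between lamp and sensor, clear of both, and the sensor is still in place on the post. Handing in.

```bash
python3 -c "
from bench import *
print(job_done())"
```

```text
the job is handed in; nothing more can be done
None
```

I placed and released the small sensor on the post with its eye to the lamp, and handed the job in with the green cuvette held by its frosted faces at the measured midpoint of the light path (22.4 s on the robot clock); the hand-in call returned no verdict.

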